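# Clamp the loaded developing tank on the agitator and start it

### The arm

A 7-joint arm with a two-finger parallel gripper is mounted at the origin on a cart in front of the work surface, level with it; the furniture and walls round the work are solid. World frame = base frame: x ahead of the robot, y to its left, z up, the work surface at z = 0. Lengths are in m, angles in rad, forces in N, time in s.
With the tool pointing down it reaches from about 0.4 to 0.925 m from the base axis. Payload 5.6 kg.
Tool frame: the origin (TCP) lies at the very end of the fingers, on their centre line; the grasp point (between the pads) lies 19 mm behind it (arm.tcp_to_grasp is the distance from the TCP to the grasp point, in m); z points along the fingers, y is the line along which they close (so a half turn about z gives the same grasp; the last joint's range is limited). The gripper opens to 85 mm and grips with 20 to 120 N. Pads are 22 mm wide; open, the fingers measure 114 mm over their backs; the gripper's body (76 mm by 85 mm) begins 54 mm behind the grasp point. The pads swing forward as they close: fully open they stand 13 mm farther back than shut.
Start: joints at [-1.377, 0.468, -0.012, 1.603, 0.006, 1.071, -0.056], TCP at [0.153, 0.632, 0.21] pointing down, gripper open.
Joint ranges: [-2.53, 2.53], [-0.31, 2.02], [-1.57, 1.55], [0.28, 2.44], [-1.29, 4.43], [0.15, 1.84], [-2.92, 2.92]. Speed limits (rad/s): [2.57, 2.57, 3.14, 3.14, 3.14, 3.14, 3.14].

### API

Orientations are given as a unit quaternion [x, y, z, w].
In Python, from plant import arm gives the robot as it stands. The module is installed in compiled form; this text tells all that it offers.
- The arm moves only by the shell command python3 -m handwheel 'ROWS' [OPENING]. ROWS is text: rows parted by semicolons, each of 6 numbers parted by spaces: the shift along the world's x, y, z in m, then the turn, a rotation vector about the world's x, y, z in rad. In form: x y z ax ay az; .... A call has 1 to 20 rows; each row is the pose to reach, as a shift and turn from the pose commanded when the call began; what a row does not reach only later rows make up. A row lasts 1/12 s, in which the tool goes at most 41.7 mm and 7.16 degrees, less where a joint would pass 70% of its speed; a pose out of reach is approached as far as the arm can. A call with a gripper value outside its range is refused whole. OPENING is the closure, from -1 (fully open) to 1 (shut), set as the call begins (- or left out, the last holds). The fingers move at their own pace and stop on an object; the grip force is fixed at half the most. Time passes only in rows, so rows that repeat a pose let the fingers close. It gives the time, the measured TCP pose, the force, the opening and the grip force at its end, in the units of the state.
- arm.get_state(): the state, without advancing time (a new reading comes with each control period).
- arm.capture(name): name is "scene" or "top" or "wrist"; returns (picture, depth): 400x640x3 uint8, red, green, blue; 400x640 float32, m along the optical axis (not along the pixel's ray), 0 where there is no reading.
- arm.calibration(name): a dict with "camera_matrix" (3x3 intrinsics, pixels), "rvec" (rotation vector, rad) and "tvec" (3), from world to camera coordinates, as OpenCV has them. Camera axes: x right, y down, z forward; pixel columns grow to the right and rows downward; lengths in m; the calibration is good to about 2 mm. A picture is of the moment at which its call begins: read the wrist's pose just before it. calibration takes no time and is no camera call; for the wrist camera it gives the pose at the moment of the call.
- arm.job_done(): hands the job in; it is judged then, once.
The state is a dict: "time": time; "joints": joint angles; "joint_vel": joint speeds; "joint_efforts": joint torques, N m; "tool_pos": TCP position; "tcp_rot": TCP orientation; "ft_force": force on the tool from outside, world axes, zero at the start; "torque": the same for the moment, N m; "width": finger opening in m; "grasp_force": force on a finger pad.
Only numpy, scipy, OpenCV 4.12 (cv2) and the standard library are available. Lean on these libraries where they do the work, as an engineer would, in place of code of your own. Each camera call takes 0.05 s, during which the arm holds its last target. There are 200 camera calls.

### The job

Only one of the three closed tanks has film in it, and their lids must stay on, so find out by weight which one is clearly the heaviest, and leave the two empty ones standing where they were. Stand the loaded tank on the agitator's pad and push the clamp up by its grip until the tank sits firmly home against both faces of the V cradle, without ramming it. Then press the small button to clear the counter, let it up, and press the large button to start the run; disturb nothing else on the bench.

Things in the scene. Friction and masses are not known exactly. Their poses are not given: they have to be found in the camera images.
- tank_a: closed steel developing tank, one of three that look the same, upright, 191 mm tall (all sizes in mm unless given): body 90 dia up to 154, lid 96 dia from 154 to 178, on its middle a cap 43 dia from 178 to 191, the place to grip it; lid and cap do not come off. Origin: centre of the underside, z up; round, so yaw does not matter
- tank_b: tank just like tank_a, same origin. Two of the three hold only a lifting rod (0.29 to 0.33 kg in all), one holds loaded film reels (0.69 to 0.83 kg in all); which one varies and can only be felt
- tank_c: third tank just like tank_a and tank_b, same origin
- agitator: tank agitator, fixed, 160 (x) by 302 (y), deck 48 high. Origin on the worktop, x away from the robot, y left along the clamp's slide (turned by up to 0.12 rad). +y part: deck with a pad and at its end an upright V cradle, up to 108 above the worktop, two smooth nylon faces at 32 degrees to y, opening to -y. -y part: console with two buttons (x > 0) beside the clamp's slide (x < 0)
- deck_pad: smooth black plastic pad on the deck, 112 by 160, its top 50 above the worktop (origin 4 below that); the tank stands on it
- cradle_seat (a point): point on top of the pad where the tank's axis is when the tank touches both V faces; axes as agitator. A tank let down 20 to 30 to the -y side of it stands clear of the V and of the open jaw; if it stands up to 8 to either side (x), the V centres it as it is pushed home
- clamp (a joint): slide of the clamp in m, 0 to 0.085: grows as the jaw moves to +y, towards the cradle; starts between 0 and 0.015. It drags with about 4 N and stays where it is left; pushing a loaded tank over the pad and to the middle of the V takes 2 to 9 N more. With the tank home in the V it meets a hard stop, near 0.065
- jaw_face (a point): centre of the jaw's smooth nylon face (66 wide, 50 high, 83 above the worktop); y points at the cradle; moves with the clamp
- clamp_grip (a point): middle of the clamp's upright black grip, 95 above the worktop: 30 in x, 16 in y (the way it slides), free from 68 to 114 above the worktop. It lies 45 to the -x side of the tank's axis and 90 behind the jaw's face; moves with the clamp; axes as agitator
- reset_button_top (a point): centre of the top of the small round button, 16 dia, the one nearer the deck, 70 above the worktop (console 50); 4 N presses it down 6
- reset_button (a joint): travel of the small button in m, 0 up, 0.006 fully down; springs back
- start_button_top (a point): centre of the top of the large round button, 30 dia, 70 above the worktop, 51 beside the small one at the console's -y end; 4.5 N presses it down 6
- start_button (a joint): travel of the large button in m, 0 up, 0.006 fully down; springs back
- cylinder: bystander: measuring cylinder near the front edge, of clear plastic on a six-sided blue foot, 203 tall, tube 30 dia, foot 64; origin at the centre of its underside
- focuser: bystander: grain focuser (black folding magnifier on a U-shaped foot), 75 x 68 x 104; origin at the centre of its underside
- spare_reel: bystander: empty steel wire film reel standing on its end, 66 dia x 45; origin at the centre of its underside
- bottle: bystander: brown chemical bottle at the right-hand end of the bench, 76 dia x 193; origin at the centre of its underside
- tin: bystander: round silvery tin at the right-hand end of the bench, 70 dia x 41; origin at the centre of its underside

How it is judged:
On the way, in this order (a step that is already met when the one before it is completed fails the run):
1. the loaded tank stands on the pad, home in the V cradle and held by the jaw; the empty ones stand where they were ((((horizontal distance between tank_a and cradle_seat below 0.005 m and angle between tank_a's own z axis and vertical below 0.06 rad and y of tank_a in the frame of jaw_face below 0.048 m and contact force between tank_a and deck_pad above 5.4 N) and (distance of each of tank_b, tank_c from where it was at the start of the episode below 0.03 m and angle between each of tank_b, tank_c's own z axis and vertical below 0.06 rad)) or ((horizontal distance between tank_b and cradle_seat below 0.005 m and angle between tank_b's own z axis and vertical below 0.06 rad and y of tank_b in the frame of jaw_face below 0.048 m and contact force between tank_b and deck_pad above 5.4 N) and (distance of each of tank_a, tank_c from where it was at the start of the episode below 0.03 m and angle between each of tank_a, tank_c's own z axis and vertical below 0.06 rad)) or ((horizontal distance between tank_c and cradle_seat below 0.005 m and angle between tank_c's own z axis and vertical below 0.06 rad and y of tank_c in the frame of jaw_face below 0.048 m and contact force between tank_c and deck_pad above 5.4 N) and (distance of each of tank_a, tank_b from where it was at the start of the episode below 0.03 m and angle between each of tank_a, tank_b's own z axis and vertical below 0.06 rad)))), for 0.3 s.
2. the small button is pressed down, alone (value of joint reset_button above 0.004 m and value of joint start_button below 0.002 m), for 0.05 s.
3. after it the large button is pressed down, alone (value of joint start_button above 0.004 m and value of joint reset_button below 0.002 m), for 0.05 s.
At the end, for the whole second after the job is handed in: The loaded (heaviest) tank stands upright (within 0.06 rad) on the deck pad, its axis within 5 mm of cradle_seat, with the jaw's face within 3 mm of its wall; the two empty tanks stand upright within 30 mm of where they were; both buttons are up again; everything is at rest and let go ((((horizontal distance between tank_a and cradle_seat below 0.005 m and angle between tank_a's own z axis and vertical below 0.06 rad and y of tank_a in the frame of jaw_face below 0.048 m and contact force between tank_a and deck_pad above 5.4 N) and (distance of each of tank_b, tank_c from where it was at the start of the episode below 0.03 m and angle between each of tank_b, tank_c's own z axis and vertical below 0.06 rad)) or ((horizontal distance between tank_b and cradle_seat below 0.005 m and angle between tank_b's own z axis and vertical below 0.06 rad and y of tank_b in the frame of jaw_face below 0.048 m and contact force between tank_b and deck_pad above 5.4 N) and (distance of each of tank_a, tank_c from where it was at the start of the episode below 0.03 m and angle between each of tank_a, tank_c's own z axis and vertical below 0.06 rad)) or ((horizontal distance between tank_c and cradle_seat below 0.005 m and angle between tank_c's own z axis and vertical below 0.06 rad and y of tank_c in the frame of jaw_face below 0.048 m and contact force between tank_c and deck_pad above 5.4 N) and (distance of each of tank_a, tank_b from where it was at the start of the episode below 0.03 m and angle between each of tank_a, tank_b's own z axis and vertical below 0.06 rad))) and value of joint each of reset_button, start_button below 0.002 m and linear speed of each of tank_a, tank_b, tank_c below 0.02 m/s); the robot touches nothing.
It fails at once if a tank is tipped by more than 0.4 rad (angle between any of tank_a, tank_b, tank_c's own z axis and vertical above 0.4 rad).
It fails at once if the jaw is rammed into a tank (more than 60 N) (contact force between any of tank_a, tank_b, tank_c and clamp above 60 N).
It fails at once if a bystander is moved by more than 40 mm (distance of any of cylinder, focuser, spare_reel, bottle, tin from where it was at the start of the episode above 0.04 m).
It also fails if it takes over 72 s, if anything falls off the work surface, if the arm or the gripper's body presses on something with over 40 N, if the wrist force passes 120 N, or if a joint passes its speed limit or range.

## Working session

There is one attempt and no reset: what is moved stays moved. The work goes in short steps, Python scripts to look and compute and a shell command to move; the robot and the scene stay as the last step left them, time stands still between calls to the robot, and variables do not carry over. Pictures are saved under pics/ and viewed, at most 10 in all, crops included, and the job is handed in when it is done.

```bash
mkdir -p pics
cat > h.py <<'E'
import numpy as np, cv2
from plant import arm
def snap(n):
    c=arm.calibration(n); p,d=arm.capture(n); return p,d,c
def world(c,d,u,v):
    """u,v arrays of pixels -> world pts using depth"""
    K=np.array(c["camera_matrix"]);R=cv2.Rodrigues(np.array(c["rvec"],float))[0];t=np.array(c["tvec"],float).ravel()
    u=np.atleast_1d(u);v=np.atleast_1d(v);z=d[v,u]
    P=np.stack([(u-K[0,2])/K[0,0]*z,(v-K[1,2])/K[1,1]*z,z],1)
    return (P-t)@R
def cloud(c,d):
    v,u=np.nonzero(d>0); return world(c,d,u,v),u,v
E
python3 - <<'E'
from h import *
for n in("top","scene"):
    p,d,c=snap(n); cv2.imwrite(f"pics/{n}1.png",p[:,:,::-1]); np.savez(f"{n}1.npz",p=p,d=d,**{k:np.array(c[k]) for k in("camera_matrix","rvec","tvec")})
s=arm.get_state();print(s)
E
```

```text
{'time': 0.1, 'joints': array([-1.37699137,  0.46830121, -0.01156224,  1.60351885,  0.00597936,
        1.07142957, -0.05627103]), 'joint_vel': array([-0.00010686, -0.00172181, -0.00132759, -0.00355029, -0.00157547,
        0.00152443, -0.00170382]), 'joint_efforts': array([ 7.84126169e-04, -5.33524346e+01,  2.15653708e-02, -2.51969147e+01,
        1.14937755e-02,  4.29952037e-03, -2.52818114e-05]), 'tool_pos': array([0.15244768, 0.6313162 , 0.209031  ]), 'tcp_rot': array([ 1.18166536e-01,  9.92993460e-01, -8.10532848e-04, -3.75498209e-05]), 'ft_force': array([-0.00914749, -0.16909229, -0.23888238]), 'torque': array([-0.03096615,  0.03537931,  0.00405483]), 'grasp_force': 0.0, 'width': 0.08535364636797167}
```

View pics/top1.png

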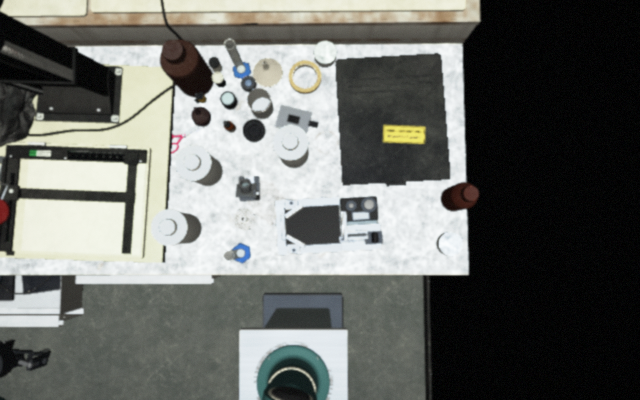

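View pics/scene1.png

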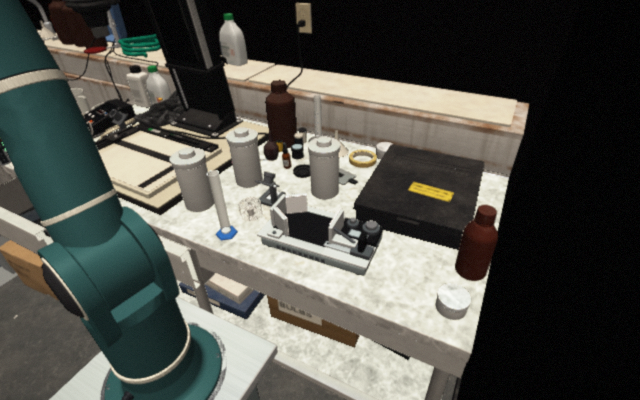

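The top view shows tanks at about (170,227), (196,163) and (290,140). The agitator spans (280–382, 195–250), with the V at the left, the jaw at about 340 and the buttons at about (352,205) and (370,205). The cylinder is at (240,252) and the focuser at (248,187). Next I'll measure these with depth.

Run:
```python
from h import *
for n in("top","scene"):
    f=np.load(f"{n}1.npz"); d=f["d"]
    P,u,v=cloud(f,d)
    print(n,"cam",-cv2.Rodrigues(f["rvec"])[0].T@f["tvec"].ravel(), "K",f["camera_matrix"][0,0])
    for name,lo,hi,zz in(("cap",.186,.197,0),("lid",.173,.183,0),("btn",.066,.074,0)):
        m=np.zeros(d.shape,np.uint8); s=(P[:,2]>lo)&(P[:,2]<hi)&(P[:,0]>.3)&(P[:,0]<1.0)&(abs(P[:,1])<.75); m[v[s],u[s]]=1
        k,l,st,ce=cv2.connectedComponentsWithStats(m)
        I=np.full(d.shape,-1);I[v,u]=np.arange(len(u))
        for i in range(1,k):
            if st[i,4]<(15 if n=="top" else 30): continue
            q=P[I[l==i]]; print(name,ce[i].round(1),st[i,4],"mean",q.mean(0).round(4),"min",q.min(0).round(3),"max",q.max(0).round(3),"bbmid",((q.min(0)+q.max(0))/2).round(4))
f=np.load("top1.npz")
b=cv2.resize(f["p"][180:265,265:400],None,fx=5.9,fy=5.9,interpolation=cv2.INTER_CUBIC)
cv2.imwrite("pics/ag.png",b[:,:,::-1])
```

```text
top cam [ 0.42160443 -0.08209262  1.43090475] K 476.3997632545626
cap [502.2  39.5] 64 mean [ 0.9459 -0.5711  0.1917] min [ 0.896 -0.574  0.186] max [ 0.998 -0.569  0.197] bbmid [ 0.9469 -0.5713  0.1915]
cap [180.7  61.6] 356 mean [0.8914 0.2892 0.1913] min [0.853 0.249 0.186] max [0.953 0.349 0.197] bbmid [0.9031 0.2992 0.1915]
cap [227.7  41.9] 15 mean [0.9453 0.1638 0.1906] min [0.939 0.152 0.187] max [0.95  0.171 0.197] bbmid [0.9445 0.1614 0.1917]
cap [230.7  49.2] 15 mean [0.9247 0.1552 0.1912] min [0.921 0.146 0.186] max [0.932 0.168 0.196] bbmid [0.9263 0.157  0.1912]
cap [89.7 73. ] 66 mean [0.8615 0.5331 0.1916] min [0.819 0.528 0.186] max [0.901 0.538 0.197] bbmid [0.8602 0.5333 0.1916]
cap [502.9  65.6] 24 mean [ 0.8746 -0.5706  0.1914] min [ 0.855 -0.573  0.186] max [ 0.891 -0.569  0.195] bbmid [ 0.873  -0.571   0.1908]
cap [504.3 104.4] 76 mean [ 0.7692 -0.5707  0.1916] min [ 0.71  -0.572  0.186] max [ 0.831 -0.568  0.197] bbmid [ 0.7708 -0.5701  0.1915]
cap [289.4 141. ] 177 mean [ 0.6746 -0.0025  0.1898] min [ 0.653 -0.023  0.186] max [0.694 0.017 0.195] bbmid [ 0.673
[... 10238 characters left out ...]
0.2909  0.07  ]
btn [294.5 206.9] 61 mean [ 0.4886 -0.0051  0.0698] min [ 0.459 -0.034  0.066] max [0.509 0.019 0.074] bbmid [ 0.4841 -0.0073  0.07  ]
btn [279.3 224.5] 43 mean [ 0.4069 -0.0076  0.0699] min [ 0.393 -0.039  0.067] max [0.419 0.024 0.074] bbmid [ 0.4063 -0.0074  0.0701]
btn [371.2 223.9] 75 mean [ 0.5134 -0.2214  0.0702] min [ 0.499 -0.234  0.066] max [ 0.53  -0.208  0.072] bbmid [ 0.5145 -0.2211  0.0695]
btn [352.3 245. ] 329 mean [ 0.4201 -0.2087  0.0703] min [ 0.401 -0.259  0.066] max [ 0.447 -0.149  0.074] bbmid [ 0.4241 -0.2042  0.07  ]
btn [473.5 257.6] 86 mean [ 0.5055 -0.4773  0.0698] min [ 0.496 -0.513  0.066] max [ 0.53  -0.441  0.074] bbmid [ 0.5127 -0.4768  0.07  ]
```

View pics/ag.png

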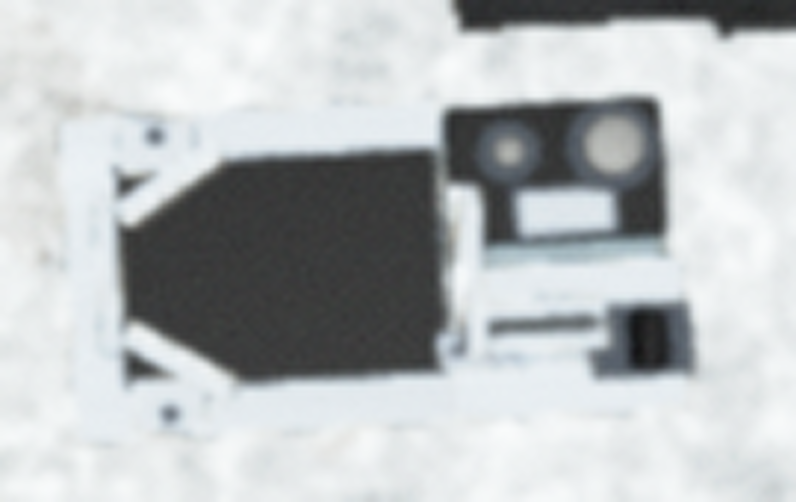

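The crop shows the V bars at left, the dark pad, the jaw at crop x≈460, the grip at about (648,338), the small button at (507,150) and the large one at (612,142). Next is the agitator frame and the seat.

Run:
```python
from h import *
C={}
for n in("top","scene"):
    f=np.load(f"{n}1.npz"); P,u,v=cloud(f,f["d"])
    r=(P[:,0]>.36)&(P[:,0]<.555)&(P[:,1]>-.31)&(P[:,1]<.07)
    C[n]=P[r]
A=C["top"]; D=A[(A[:,2]>.03)&(A[:,2]<.06)]
print("rect",cv2.minAreaRect(D[:,:2].astype(np.float32)*1000))
# edge fits: far long edge & near long edge by y bins
for sgn in(1,-1):
    e=[]
    for y in np.arange(-.25,.01,.01):
        q=D[abs(D[:,1]-y)<.005]; 
        if len(q)>5: e.append((y,(q[:,0]*sgn).max()*sgn))
    e=np.array(e); k=np.polyfit(e[:,0],e[:,1],1); g=abs(np.polyval(k,e[:,0])-e[:,1])<.003; k=np.polyfit(e[g,0],e[g,1],1); print("edge",sgn,k,g.sum())
b=np.array([.511,-.170]);s=np.array([.5140,-.2205]); yaw=np.arctan2(-(b-s)[0],(b-s)[1]);print("yaw btn",yaw)
import sys
for yaw in [0.06]:
    R=np.array([[np.cos(yaw),-np.sin(yaw)],[np.sin(yaw),np.cos(yaw)]])
    for n in C:
        Q=np.c_[C[n][:,:2]@R,C[n][:,2]]; np.save(f"ag_{n}.npy",Q)
        for nm,lo,hi in(("V/jaw108",.1,.111),("grip",.111,.118)):
            q=Q[(Q[:,2]>lo)&(Q[:,2]<hi)]
            m=q[:,1]<-.15
            print(n,nm,len(q),"grip-ish min/max",q[m].min(0).round(4) if m.any() else"",q[m].max(0).round(4) if m.any() else"",m.sum())
Q=np.load("ag_top.npy")
# raster height map 2mm in agitator-aligned frame
x0,y0=.32,-.32; 
H=np.zeros((150,240),np.float32)
for X,Y,Z in Q:
    i,j=int((X-.36)*800),int((Y+.29)*700)
    if 0<=i<150 and 0<=j<240: H[i,j]=max(H[i,j],Z)
H=cv2.dilate(H,np.ones((3,3)))
im=cv2.applyColorMap((np.clip(H/.13,0,1)*255).astype(np.uint8),cv2.COLORMAP_JET)
cv2.imwrite("pics/hm.png",cv2.resize(im[::-1,::-1],None,fx=3.3,fy=3.3,interpolation=cv2.INTER_NEAREST))
```

```text
rect ((458.08587646484375, -103.60032653808594), (160.1006622314453, 302.7986755371094), 3.170084238052368)
edge 1 [-0.02074024  0.53314076] 26
edge -1 [-0.05581071  0.37319875] 26
yaw btn 0.05933620570337135
top V/jaw108 384 grip-ish min/max [ 0.3924 -0.2657  0.1004] [ 0.4812 -0.1686  0.111 ] 135
top grip 67 grip-ish min/max [ 0.3923 -0.2646  0.111 ] [ 0.4806 -0.1717  0.1178] 58
scene V/jaw108 435 grip-ish min/max [ 0.389  -0.2672  0.1   ] [ 0.4792 -0.1687  0.111 ] 156
scene grip 83 grip-ish min/max [ 0.3896 -0.2668  0.111 ] [ 0.4808 -0.1711  0.1171] 81
```

View pics/hm.png

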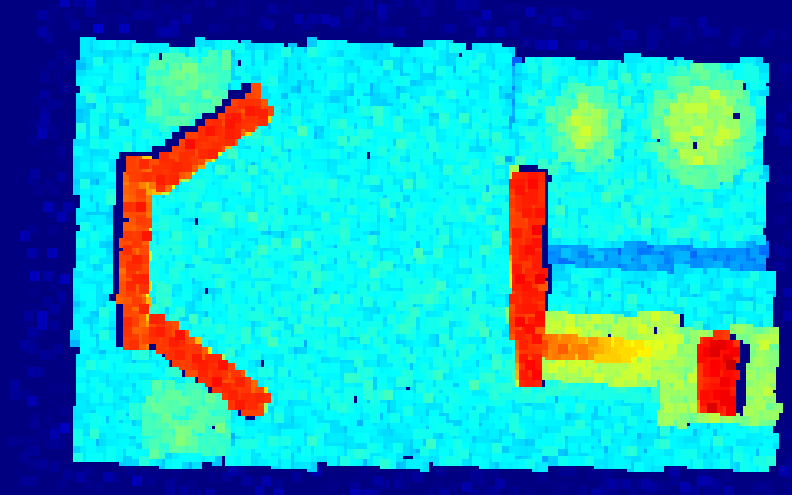

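Run:
```python
from h import *
yaw=.0553; R=np.array([[np.cos(yaw),-np.sin(yaw)],[np.sin(yaw),np.cos(yaw)]]); O=np.array([.4581,-.1036])
W=lambda x,y:(O+R@[x,y]).round(4)
for n in("top","scene"):
    f=np.load(f"{n}1.npz"); P,u,v=cloud(f,f["d"])
    Q=np.c_[(P[:,:2]-O)@R,P[:,2]]; Q=Q[(abs(Q[:,0])<.09)&(abs(Q[:,1])<.17)]
    T=Q[(Q[:,2]>.098)]
    g=T[(T[:,1]<-.105)]; j=T[(T[:,1]>-.09)&(T[:,1]<0)&(T[:,2]<.113)]; vv=T[T[:,1]>.05]
    for nm,q in(("grip",g),("jaw",j)):
        lo,hi=np.percentile(q,[1,99],axis=0); print(n,nm,len(q),lo.round(4),hi.round(4),((lo+hi)/2).round(4))
    # V bars: points y<.118, inner edge per side: max over s= x*sign*cos32 ... distance along inward normal
    for s in(1,-1):
        b=vv[(vv[:,0]*s>.027)&(vv[:,1]<.125)]
        dd=b[:,0]*s*np.cos(np.radians(32))+b[:,1]*np.sin(np.radians(32)) # offset along outward normal
        k=np.polyfit(b[:,1],b[:,0]*s,1)
        print(n,"bar",s,len(b),"ang",np.degrees(np.arctan(-k[0])).round(1),"inner/outer",np.percentile(dd,[1,3,50,97,99]).round(4),"ymin",b[:,1].min())
```

```text
top grip 61 [-0.0581 -0.1346  0.1029] [-0.0303 -0.12    0.1193] [-0.0442 -0.1273  0.1111]
top jaw 135 [-0.0475 -0.0595  0.0983] [ 0.0302 -0.038   0.1126] [-0.0087 -0.0488  0.1055]
top bar 1 88 ang 28.8 inner/outer [0.0807 0.0808 0.0862 0.0919 0.0923] ymin 0.06815965329851616
top bar -1 88 ang 29.1 inner/outer [0.0809 0.081  0.0867 0.0918 0.093 ] ymin 0.06861911703505247
scene grip 96 [-0.0614 -0.1361  0.0983] [-0.032  -0.1213  0.1163] [-0.0467 -0.1287  0.1073]
scene jaw 160 [-0.0486 -0.0621  0.0983] [ 0.0282 -0.0384  0.1123] [-0.0102 -0.0503  0.1053]
scene bar 1 111 ang 27.2 inner/outer [0.0786 0.0796 0.0837 0.0925 0.0944] ymin 0.06756867445805387
scene bar -1 107 ang 28.3 inner/outer [0.0802 0.0808 0.0885 0.0929 0.0949] ymin 0.06783763532781752
```

Measurements agree with each other:
- **Agitator:** footprint 160 × 302, yaw 0.055, centre (0.458, −0.104).
- **Seat:** about (0.454, −0.037).
- **Grip:** about (0.420, −0.234).

I'll move above tank T1 at (0.449, 0.317).

```bash
python3 -m handwheel '0 0 0.05 0 0 0.1;0.03 -0.03 0.05 0 0 0.2;0.2965 -0.3145 0.05 0 0 0.291;0.2965 -0.3145 0.05 0 0 0.291;0.2965 -0.3145 0.05 0 0 0.291;0.2965 -0.3145 0.05 0 0 0.291;0.2965 -0.3145 0.05 0 0 0.291;0.2965 -0.3145 0.05 0 0 0.291;0.2965 -0.3145 0.05 0 0 0.291;0.2965 -0.3145 0.05 0 0 0.291;0.2965 -0.3145 0.05 0 0 0.291;0.2965 -0.3145 0.05 0 0 0.291;0.2965 -0.3145 0.05 0 0 0.291;0.2965 -0.3145 0.05 0 0 0.291;0.2965 -0.3145 0.05 0 0 0.291' -1
```

```text
time: 1.35
tool_pos: [0.4479, 0.3184, 0.2595]
tcp_rot: [-0.028, 1.0, 0.0, -0.001]
ft_force: [-0.3, -0.1, -0.4]
width: 0.0854
grasp_force: 0.0
```

```bash
python3 -m handwheel '0.001 -0.001 -0.04 0 0 0;0.001 -0.001 -0.065 0 0 0;0.001 -0.001 -0.077 0 0 0;0.001 -0.001 -0.077 0 0 0;0.001 -0.001 -0.077 0 0 0' -1; python3 -m handwheel '0 0 0 0 0 0;0 0 0 0 0 0;0 0 0 0 0 0;0 0 0 0 0 0;0 0 0 0 0 0;0 0 0 0 0 0;0 0 0 0 0 0' 1;  python3 -m handwheel '0 0 0.01 0 0 0;0 0 0.02 0 0 0;0 0 0.02 0 0 0;0 0 0.02 0 0 0;0 0 0.02 0 0 0;0 0 0.02 0 0 0'
```

```text
time: 1.77
tool_pos: [0.4487, 0.3177, 0.1826]
tcp_rot: [-0.029, 1.0, -0.0, -0.001]
ft_force: [0.2, 0.6, 0.2]
width: 0.0853
grasp_force: 0.0
time: 2.35
tool_pos: [0.4501, 0.3164, 0.1831]
tcp_rot: [-0.027, 1.0, 0.0, 0.0]
ft_force: [0.3, -0.7, -0.5]
width: 0.0007
grasp_force: 0.0
time: 2.85
tool_pos: [0.4498, 0.3162, 0.2027]
tcp_rot: [-0.027, 1.0, -0.0, -0.0]
ft_force: [0.8, 0.5, -0.4]
width: -0.0003
grasp_force: 0.0
```

Run:
```python
from h import *
p,d,c=snap("wrist"); cv2.imwrite("pics/w1.png",p[:,:,::-1])
p,d,c=snap("scene"); 
P,u,v=cloud(c,d)
s=(P[:,2]>.186)&(P[:,2]<.197)&(abs(P[:,0]-.449)<.06)&(abs(P[:,1]-.317)<.06); print(s.sum(),P[s].min(0),P[s].max(0))
cv2.imwrite("pics/s2.png",np.vstack([cv2.resize(p[80:260,100:340],(560,420))])[:,:,::-1])
```

```text
103 [0.42752982 0.29728165 0.18633436] [0.46952213 0.3379356  0.19364778]
```

View pics/s2.png

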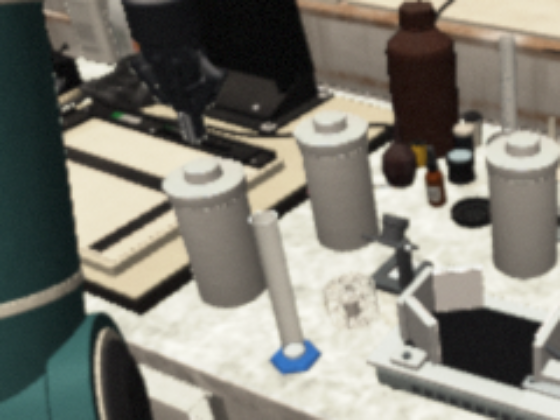

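View pics/w1.png

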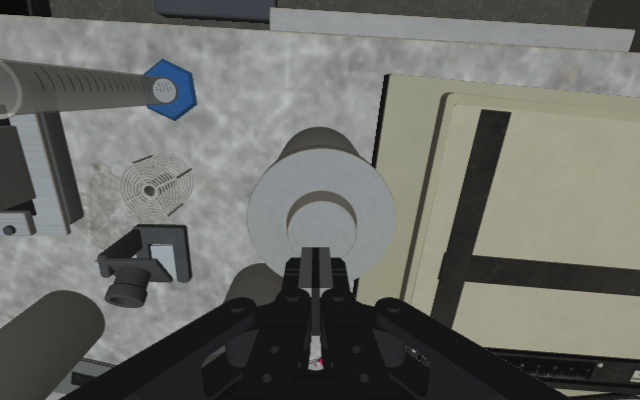

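Run:
```python
from h import *
s=arm.get_state();print(s["tool_pos"],s["tcp_rot"],s["joints"])
p,d,c=snap("scene")
P,u,v=cloud(c,d)
m=(u>160)&(u<205)&(v>80)&(v<145)&(P[:,0]<.62)&(P[:,2]>.19)
q=P[m]; print(len(q), q.min(0),q.max(0)); 
o=np.argsort(q[:,2])[:15]; print(q[o].round(3))
p,d,c=snap("wrist"); print("wristcam",-cv2.Rodrigues(np.array(c["rvec"]))[0].T@np.array(c["tvec"]).ravel())
for (a,b) in((307,260),(325,260),(316,252),(307,275),(322,228),(270,200),(322,200)): print(a,b,d[b,a],world(c,d,a,b).round(4))
K=np.array(c["camera_matrix"]);print("TCP px",cv2.projectPoints(np.array([s["tool_pos"],[.449,.317,.191]]),np.array(c["rvec"]),np.array(c["tvec"]),K,None)[0].reshape(-1,2))
c=arm.calibration("scene");print("TCP scene px",cv2.projectPoints(np.array([s["tool_pos"]]),np.array(c["rvec"]),np.array(c["tvec"]),np.array(c["camera_matrix"]),None)[0])
```

```text
[0.4497854  0.31624068 0.20258014] [-2.71116715e-02  9.99632364e-01 -1.81418681e-04 -2.47466753e-04] [-0.76954477  0.30539957  0.11621025  1.8644871  -0.04214121  0.97466811
  0.99005029]
1421 [0.41249935 0.25273461 0.22374619] [0.47677686 0.36345901 0.39879974]
[[0.462 0.312 0.224]
 [0.447 0.309 0.225]
 [0.45  0.311 0.227]
 [0.451 0.308 0.227]
 [0.44  0.316 0.227]
 [0.455 0.308 0.228]
 [0.442 0.307 0.228]
 [0.44  0.312 0.228]
 [0.441 0.309 0.228]
 [0.445 0.309 0.229]
 [0.458 0.307 0.23 ]
 [0.439 0.318 0.23 ]
 [0.441 0.309 0.231]
 [0.44  0.311 0.231]
 [0.439 0.314 0.231]]
wristcam [0.37071708 0.31210279 0.36681025]
307 260 0.14124928 [[0.4404 0.3123 0.2411]]
325 260 0.14220883 [[0.4404 0.3202 0.2402]]
316 252 0.14972742 [[0.4408 0.3163 0.2323]]
307 275 0.1291504 [[0.4401 0.3126 0.2537]]
322 228 0.19238676 [[0.447  0.3203 0.1895]]
270 200 0.20338373 [[0.4365 0.2871 0.1739]]
322 200 0.18762791 [[0.4297 0.3192 0.1888]]
TCP px [[314.92329387 241.46157832]
 [316.29473691 231.77594483]]
TCP scene px [[[185.7028723  146.34132994]]]
```

Run:
```python
from h import *
p,d,c=snap("wrist")
for u in(306,316,326):
  print(u,[(v,*world(c,d,u,v)[0][[0,2]].round(3)) for v in range(238,262,2)])
K=np.array(c["camera_matrix"]);X=np.array([[.439,.316,z] for z in(.2026,.215,.225)]+[[.449,.316,z] for z in(.2026,.215,.225)])
print(cv2.projectPoints(X,np.array(c["rvec"]),np.array(c["tvec"]),K,None)[0].reshape(-1,2).round(1),K)
p,d,c=snap("scene")
print([(v,*world(c,d,184,v)[0].round(3)) for v in range(128,156,2)])
```

```text
306 [(238, np.float64(0.453), np.float64(0.191)), (240, np.float64(0.455), np.float64(0.191)), (242, np.float64(0.456), np.float64(0.191)), (244, np.float64(0.458), np.float64(0.19)), (246, np.float64(0.459), np.float64(0.191)), (248, np.float64(0.441), np.float64(0.229)), (250, np.float64(0.441), np.float64(0.23)), (252, np.float64(0.44), np.float64(0.234)), (254, np.float64(0.441), np.float64(0.234)), (256, np.float64(0.44), np.float64(0.238)), (258, np.float64(0.441), np.float64(0.238)), (260, np.float64(0.441), np.float64(0.241))]
316 [(238, np.float64(0.453), np.float64(0.191)), (240, np.float64(0.454), np.float64(0.191)), (242, np.float64(0.456), np.float64(0.191)), (244, np.float64(0.458), np.float64(0.19)), (246, np.float64(0.458), np.float64(0.191)), (248, np.float64(0.441), np.float64(0.229)), (250, np.float64(0.441), np.float64(0.23)), (252, np.float64(0.441), np.float64(0.233)), (254, np.float64(0.441), np.float64(0.235)), (256, np.float64(0.44), np.float64(0.238)), (258, np.float64(0.44), np.float64(0.239)), (260, np.float64(0.441), np.float64(0.24))]
326 [(238, np.float
[... 929 characters left out ...]
134, np.float64(0.444), np.float64(0.303), np.float64(0.246)), (136, np.float64(0.447), np.float64(0.309), np.float64(0.237)), (138, np.float64(0.446), np.float64(0.309), np.float64(0.232)), (140, np.float64(0.445), np.float64(0.311), np.float64(0.226)), (142, np.float64(0.643), np.float64(0.554), np.float64(0.069)), (144, np.float64(0.641), np.float64(0.554), np.float64(0.062)), (146, np.float64(0.632), np.float64(0.546), np.float64(0.06)), (148, np.float64(0.455), np.float64(0.332), np.float64(0.191)), (150, np.float64(0.447), np.float64(0.324), np.float64(0.191)), (152, np.float64(0.435), np.float64(0.312), np.float64(0.193)), (154, np.float64(0.432), np.float64(0.31), np.float64(0.189))]
```

The closed fingertips sit about 23 mm above the reported TCP, in both the scene depth and the wrist view, so they closed above the cap. I'll set a partial opening and measure where the tips really are.

```bash
python3 -m handwheel '0 0 0.03 0 0 0;0 0 0.03 0 0 0;0 0 0.03 0 0 0;0 0 0.03 0 0 0;0 0 0.03 0 0 0' -0.35
cat > tip.py <<'E'
from h import *
s=arm.get_state();t=s["tool_pos"]
for n in("scene","wrist"):
    p,d,c=snap(n);P,u,v=cloud(c,d)
    q=P[(np.linalg.norm(P[:,:2]-t[:2],axis=1)<.075)&(P[:,2]>t[2]-.012)]
    z=np.sort(q[:,2]); k=q[q[:,2]<z[20]+.006]
    print(n,s["width"],"tool z",t[2].round(4),"tips z",z[:25:4].round(4),"off",(z[8]-t[2]).round(4),"pts",k.mean(0).round(4),k.min(0).round(4),k.max(0).round(4))
E
python3 tip.py
```

```text
time: 3.57
tool_pos: [0.4496, 0.3161, 0.2321]
tcp_rot: [-0.027, 1.0, -0.0, -0.001]
ft_force: [0.2, -0.1, 0.6]
width: 0.0578
grasp_force: 0.0
scene 0.057766491775909715 tool z 0.2321 tips z [0.2581 0.26   0.2607 0.2617 0.2622 0.263  0.2643] off 0.0286 pts [0.4477 0.3196 0.264 ] [0.4358 0.2744 0.2581] [0.4597 0.3575 0.2688]
wrist 0.057766491775909715 tool z 0.2321 tips z [0.258  0.2585 0.2586 0.2587 0.259  0.2593 0.2594] off 0.0265 pts [0.4477 0.317  0.2626] [0.4378 0.2769 0.258 ] [0.4637 0.3564 0.2653]
```

Tips sit about 25 mm above the reported TCP at this opening, so I'll go down to a tool z of 0.156.

```bash
python3 -m handwheel '0 0.001 -0.03 0 0 0;0 0.001 -0.05 0 0 0;0 0.001 -0.065 0 0 0;0 0.001 -0.076 0 0 0;0 0.001 -0.076 0 0 0;0 0.001 -0.076 0 0 0'; python3 -m handwheel '0 0 0 0 0 0;0 0 0 0 0 0;0 0 0 0 0 0;0 0 0 0 0 0;0 0 0 0 0 0' 1
```

```text
time: 4.17
tool_pos: [0.4499, 0.3172, 0.1565]
tcp_rot: [-0.027, 1.0, -0.0, -0.0]
ft_force: [-0.4, -0.5, -0.3]
width: 0.0577
grasp_force: 0.0
time: 4.58
tool_pos: [0.4508, 0.3189, 0.1585]
tcp_rot: [-0.027, 1.0, 0.001, 0.001]
ft_force: [-1.1, 2.6, 5.3]
width: 0.0385
grasp_force: 59.0
```

```bash
python3 -m handwheel '0 0 0.008 0 0 0;0 0 0.015 0 0 0;0 0 0.02 0 0 0;0 0 0.02 0 0 0;0 0 0.02 0 0 0;0 0 0.02 0 0 0;0 0 0.02 0 0 0;0 0 0.02 0 0 0'
python3 - <<'E'
from h import *
p,d,c=snap("wrist"); cv2.imwrite("pics/w2.png",p[:,:,::-1])
print(arm.get_state()["ft_force"])
E
```

```text
time: 5.25
tool_pos: [0.4496, 0.317, 0.1763]
tcp_rot: [-0.027, 1.0, -0.0, -0.001]
ft_force: [-0.8, -0.0, -8.0]
width: 0.0381
grasp_force: 59.2
[-0.08671096  0.35279581 -8.30372889]
```

View pics/w2.png

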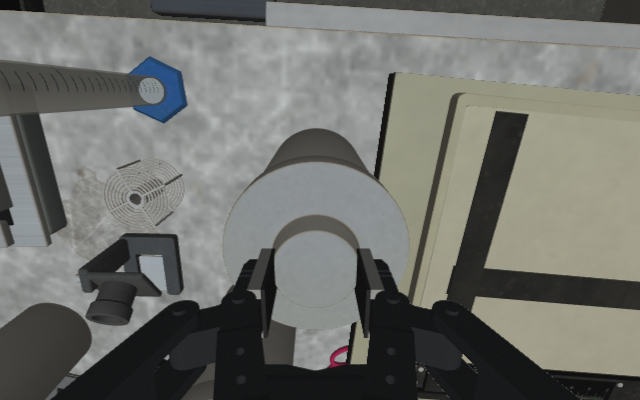

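It weighs about 8.1 N (0.83 kg), which clearly matches the loaded tank. The wrist view shows the cap squarely between the pads (265–365, 250–330). I'll carry it over the pad.

```bash
python3 -m handwheel '0 0 0.03 0 0 0;0.005 0 0.065 0 0 0;0.015 -0.01 0.1 0 0 0;0.025 -0.03 0.12 0 0 0;0.03 -0.06 0.12 0 0 0;0.03 -0.09 0.12 0 0 0;0.03 -0.12 0.12 0 0 0;0.03 -0.15 0.12 0 0 0;0.03 -0.18 0.12 0 0 0;0.03 -0.21 0.12 0 0 0;0.03 -0.24 0.12 0 0 0;0.025 -0.27 0.12 0 0 0;0.02 -0.3 0.12 0 0 0;0.015 -0.33 0.12 0 0 0;0.01 -0.355 0.12 0 0 0;0.007 -0.37 0.12 0 0 0;0.006 -0.379 0.12 0 0 0;0.006 -0.379 0.12 0 0 0;0.006 -0.379 0.12 0 0 0;0.006 -0.379 0.12 0 0 0'
python3 - <<'E'
from h import *
for n in("top","scene"):
    p,d,c=snap(n);P,u,v=cloud(c,d)
    q=P[(abs(P[:,0]-.456)<.06)&(abs(P[:,1]+.062)<.06)&(P[:,2]>.15)&(P[:,2]<.42)]
    print(n,np.histogram(q[:,2],np.arange(.15,.42,.02)))
    for lo,hi in((.20,.28),(.28,.312),(.315,.33)):
        r=q[(q[:,2]>lo)&(q[:,2]<hi)]
        if len(r)>5: print(lo,len(r),np.percentile(r,2,axis=0).round(4),np.percentile(r,98,axis=0).round(4))
p,d,c=snap("wrist");P,u,v=cloud(c,d);t=arm.get_state()["tool_pos"]
q=P[(np.linalg.norm(P[:,:2]-t[:2],axis=1)<.06)&(P[:,2]<t[2]+.04)]
print(np.histogram(q[:,2],np.arange(t[2]-.02,t[2]+.045,.004)))
np.save("w3.npy",P);cv2.imwrite("pics/w3.png",p[:,:,::-1]);np.savez("w3.npz",d=d,**{k:np.array(c[k]) for k in c})
E
```

```text
time: 6.97
tool_pos: [0.4565, -0.0599, 0.2969]
tcp_rot: [-0.028, 1.0, 0.0, 0.0]
ft_force: [0.4, 0.4, -8.2]
width: 0.0382
grasp_force: 60.3
top (array([0, 0, 0, 0, 0, 0, 0, 0, 0, 0, 0, 0, 0]), array([0.15, 0.17, 0.19, 0.21, 0.23, 0.25, 0.27, 0.29, 0.31, 0.33, 0.35,
       0.37, 0.39, 0.41]))
scene (array([238, 238, 252, 257, 283, 288, 293, 293, 655, 175, 177, 358, 391]), array([0.15, 0.17, 0.19, 0.21, 0.23, 0.25, 0.27, 0.29, 0.31, 0.33, 0.35,
       0.37, 0.39, 0.41]))
0.2 1098 [ 0.4098 -0.1049  0.2017] [ 0.4662 -0.0317  0.2782]
0.28 585 [ 0.4069 -0.1082  0.2809] [ 0.4769 -0.0247  0.3119]
0.315 214 [ 0.4331 -0.0881  0.3157] [ 0.4719 -0.0381  0.3299]
(array([   18,     0,     0,     0,    87,   139,   136,   170, 12283,
        2398,   323,   393,  2494,  3520,   373,     0]), array([0.27672874, 0.28072874, 0.28472874, 0.28872874, 0.29272874,
       0.29672874, 0.30072874, 0.30472874, 0.30872874, 0.31272874,
       0.31672874, 0.32072874, 0.32472874, 0.32872874, 0.33272874,
       0.33672874, 0.34072874]))
```

```bash
cat > fit.py <<'E'
from h import *
import sys
from scipy.optimize import least_squares
cx,cy,z0,z1=map(float,sys.argv[1:5])
p,d,c=snap("scene");P,u,v=cloud(c,d)
def fit(z0,z1,r):
    q=P[(np.hypot(P[:,0]-cx,P[:,1]-cy)<.065)&(P[:,2]>z0)&(P[:,2]<z1)]
    f=least_squares(lambda t:np.hypot(q[:,0]-t[0],q[:,1]-t[1])-r,[cx,cy],loss="soft_l1",f_scale=.002)
    return f.x,len(q)
m=(z0+z1)/2
a,b,l=fit(z0,m,.045),fit(m,z1,.045),fit(z0,z1,.045)
O=np.array([.4581,-.1036]);yaw=.0553;R=np.array([[np.cos(yaw),-np.sin(yaw)],[np.sin(yaw),np.cos(yaw)]])
print("low",a[0].round(4),"high",b[0].round(4),"all",l[0].round(4),l[1],"agit frame",((l[0]-O)@R).round(4))
E
python3 fit.py .456 -.061 .18 .27;python3 - <<'E'
from h import *
f=np.load("scene1.npz");P,u,v=cloud(f,f["d"])
from scipy.optimize import least_squares
for cx,cy in((.449,.317),(.674,-.0025),(.62,.2575)):
    q=P[(np.hypot(P[:,0]-cx,P[:,1]-cy)<.065)&(P[:,2]>.03)&(P[:,2]<.14)]
    print(least_squares(lambda t:np.hypot(q[:,0]-t[0],q[:,1]-t[1])-.045,[cx,cy],loss="soft_l1",f_scale=.002).x)
E
```

```text
low [ 0.4544 -0.0601] high [ 0.4547 -0.0602] all [ 0.4545 -0.0602] 1210 agit frame [-0.0012  0.0436]
[0.44989281 0.31963857]
[ 0.67605707 -0.00172134]
[0.62211241 0.25878005]
```

Tank is vertical, on the slide axis and about 24 mm short of the seat. I'll lower it onto the pad.

```bash
python3 -m handwheel '0.001 -0.0015 -0.02 0 0 0;0.001 -0.0015 -0.05 0 0 0;0.001 -0.0015 -0.07 0 0 0;0.001 -0.0015 -0.08 0 0 0;0.001 -0.0015 -0.084 0 0 0;0.001 -0.0015 -0.086 0 0 0;0.001 -0.0015 -0.086 0 0 0;0.001 -0.0015 -0.086 0 0 0'; python3 -m handwheel '0 0 -0.001 0 0 0;0 0 -0.002 0 0 0;0 0 -0.003 0 0 0;0 0 -0.003 0 0 0;0 0 -0.003 0 0 0'
```

```text
time: 7.83
tool_pos: [0.4584, -0.0631, 0.2122]
tcp_rot: [-0.027, 1.0, -0.0, 0.002]
ft_force: [-0.5, -0.0, -7.1]
width: 0.0374
grasp_force: 60.8
time: 8.25
tool_pos: [0.4579, -0.063, 0.2087]
tcp_rot: [-0.027, 1.0, 0.0, 0.001]
ft_force: [1.1, 1.0, -2.2]
width: 0.038
grasp_force: 61.7
```

```bash
python3 -m handwheel '0 0 -0.0006 0 0 0;0 0 -0.0006 0 0 0;0 0 -0.0006 0 0 0;0 0 -0.0006 0 0 0'; python3 -m handwheel '0 0 0 0 0 0;0 0 0 0 0 0;0 0 0 0 0 0;0 0 0 0 0 0;0 0 0 0 0 0' -0.35; python3 -m handwheel '0 0 0.02 0 0 0;0 0 0.05 0 0 0;0 0 0.08 0 0 0;0 0 0.1 0 0 0;0 0 0.1 0 0 0;0 0 0.1 0 0 0'; python3 fit.py .456 -.062 .12 .2
```

```text
time: 8.58
tool_pos: [0.4583, -0.0628, 0.2085]
tcp_rot: [-0.027, 1.0, 0.0, 0.001]
ft_force: [-0.3, 1.6, 5.3]
width: 0.0382
grasp_force: 63.2
time: 9.0
tool_pos: [0.4569, -0.0633, 0.2072]
tcp_rot: [-0.027, 1.0, -0.0, -0.0]
ft_force: [0.1, -0.1, 0.2]
width: 0.0574
grasp_force: 0.0
time: 9.5
tool_pos: [0.4575, -0.0632, 0.3081]
tcp_rot: [-0.027, 1.0, 0.0, 0.001]
ft_force: [0.4, 0.5, -0.9]
width: 0.0575
grasp_force: 0.0
low [ 0.4575 -0.0625] high [ 0.4574 -0.0623] all [ 0.4575 -0.0624] 939 agit frame [0.0016 0.0412]
```

```bash
python3 -m handwheel '-0.008 -0.04 0 0 0 0;-0.016 -0.08 0 0 0 0;-0.025 -0.12 -0.01 0 0 0;-0.033 -0.155 -0.04 0 0 0;-0.037 -0.171 -0.08 0 0 0;-0.037 -0.171 -0.12 0 0 0;-0.037 -0.171 -0.16 0 0 0;-0.037 -0.171 -0.185 0 0 0;-0.037 -0.171 -0.185 0 0 0;-0.037 -0.171 -0.185 0 0 0;-0.037 -0.171 -0.185 0 0 0' 0.15
python3 tip.py
python3 - <<'E'
from h import *
p,d,c=snap("wrist"); cv2.imwrite("pics/w4.png",p[:,:,::-1]); P,u,v=cloud(c,d)
q=P[(abs(P[:,0]-.42)<.045)&(abs(P[:,1]+.234)<.03)&(P[:,2]>.109)&(P[:,2]<.118)]
O=np.array([.4581,-.1036]);yaw=.0553;R=np.array([[np.cos(yaw),-np.sin(yaw)],[np.sin(yaw),np.cos(yaw)]])
print("grip top",len(q),np.percentile((q[:,:2]-O)@R,[2,98],axis=0).round(4),q.mean(0).round(4)); print("tool ag",(arm.get_state()["tool_pos"][:2]-O)@R)
E
```

```text
time: 10.47
tool_pos: [0.4205, -0.2346, 0.1232]
tcp_rot: [-0.027, 1.0, -0.0, 0.0]
ft_force: [0.4, 0.4, -0.2]
width: 0.0361
grasp_force: 0.0
scene 0.03613756827338211 tool z 0.1232 tips z [0.1115 0.1123 0.1127 0.1131 0.1135 0.1139 0.1141] off -0.0104 pts [ 0.4184 -0.2343  0.1141] [ 0.4039 -0.2408  0.1115] [ 0.4337 -0.2276  0.1164]
wrist 0.03613756827338211 tool z 0.1232 tips z [0.1112 0.1112 0.1113 0.1113 0.1113 0.1114 0.1114] off -0.0119 pts [ 0.4206 -0.2329  0.1136] [ 0.4063 -0.2404  0.1112] [ 0.4359 -0.2251  0.116 ]
grip top 1145 [[-0.0578 -0.1343]
 [-0.0309 -0.1193]] [ 0.4201 -0.2329  0.1132]
tool ag [-0.0438954  -0.12872189]
```

View pics/w4.png

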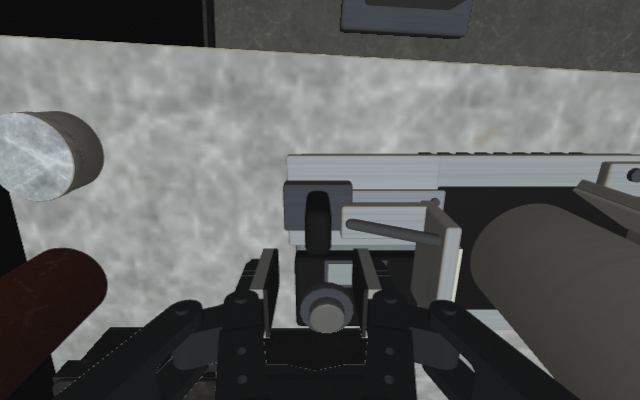

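The wrist view has the grip at (318,220), with the fingers straddling it once lowered. Its depth position matches the tool's xy within 2 mm. I'll descend and pinch.

```bash
python3 -m handwheel '0 0.001 -0.025 0 0 0;0 0.001 -0.045 0 0 0;0 0.001 -0.057 0 0 0;0 0.001 -0.065 0 0 0;0 0.001 -0.065 0 0 0;0 0.001 -0.065 0 0 0';  python3 -m handwheel '0 0 0 0 0 0;0 0 0 0 0 0;0 0 0 0 0 0;0 0 0 0 0 0;0 0 0 0 0 0' 1
```

```text
time: 11.12
tool_pos: [0.4206, -0.2334, 0.0581]
tcp_rot: [-0.027, 1.0, -0.0, 0.001]
ft_force: [0.4, 0.4, -0.1]
width: 0.0364
grasp_force: 0.0
time: 11.53
tool_pos: [0.4209, -0.2335, 0.0585]
tcp_rot: [-0.027, 1.0, -0.0, 0.001]
ft_force: [-1.1, 0.3, 6.8]
width: 0.0155
grasp_force: 58.7
```

```bash
python3 -m handwheel '-0.0002 0.003 0 0 0 0;-0.0004 0.007 0 0 0 0;-0.0007 0.012 0 0 0 0;-0.0009 0.017 0 0 0 0;-0.0012 0.022 0 0 0 0;-0.0014 0.026 0 0 0 0;-0.0016 0.028 0 0 0 0;-0.0016 0.028 0 0 0 0;-0.0016 0.028 0 0 0 0'; python3 -m handwheel '-0.0001 0.002 0 0 0 0;-0.0002 0.004 0 0 0 0;-0.0003 0.006 0 0 0 0;-0.0005 0.008 0 0 0 0;-0.0006 0.010 0 0 0 0;-0.0007 0.012 0 0 0 0'
```

```text
time: 12.28
tool_pos: [0.4194, -0.2058, 0.0585]
tcp_rot: [-0.027, 1.0, -0.001, 0.001]
ft_force: [-2.1, -1.8, 9.4]
width: 0.0154
grasp_force: 59.7
time: 12.78
tool_pos: [0.4189, -0.1956, 0.0585]
tcp_rot: [-0.026, 1.0, -0.002, 0.002]
ft_force: [-1.0, -7.4, 7.0]
width: 0.0152
grasp_force: 59.1
```

```bash
python3 -m handwheel '-0.0001 0.0015 0 0 0 0;-0.0002 0.003 0 0 0 0;-0.0003 0.0045 0 0 0 0;-0.0003 0.006 0 0 0 0;-0.0004 0.0075 0 0 0 0;-0.0005 0.009 0 0 0 0;-0.0006 0.0105 0 0 0 0;-0.0007 0.012 0 0 0 0'; python3 fit.py .456 -.050 .12 .2
```

```text
time: 13.45
tool_pos: [0.4182, -0.1837, 0.0585]
tcp_rot: [-0.026, 1.0, -0.002, 0.002]
ft_force: [-1.7, -7.5, 6.7]
width: 0.0152
grasp_force: 59.1
low [ 0.4568 -0.0463] high [ 0.4569 -0.0463] all [ 0.4568 -0.0463] 914 agit frame [0.0019 0.0573]
```

```bash
python3 -m handwheel '-0.0001 0.001 0 0 0 0;-0.0001 0.002 0 0 0 0;-0.0002 0.003 0 0 0 0;-0.0002 0.004 0 0 0 0;-0.0003 0.005 0 0 0 0;-0.0003 0.006 0 0 0 0;-0.0003 0.006 0 0 0 0';python3 -m handwheel '0 0.0005 0 0 0 0;-0.0001 0.001 0 0 0 0;-0.0001 0.0015 0 0 0 0;-0.0001 0.002 0 0 0 0;-0.0001 0.002 0 0 0 0'
```

```text
time: 14.08
tool_pos: [0.4178, -0.1774, 0.0585]
tcp_rot: [-0.026, 1.0, -0.002, 0.002]
ft_force: [-1.4, -6.8, 7.9]
width: 0.0155
grasp_force: 59.4
time: 14.5
tool_pos: [0.4178, -0.1755, 0.0585]
tcp_rot: [-0.026, 1.0, -0.002, 0.002]
ft_force: [-1.2, -8.1, 7.7]
width: 0.015
grasp_force: 59.4
```

```bash
python3 fit.py .456 -.040 .12 .2
```

```text
low [ 0.4566 -0.0382] high [ 0.4566 -0.0382] all [ 0.4566 -0.0382] 920 agit frame [0.0021 0.0654]
```

```bash
python3 -m handwheel '0 0.0005 0 0 0 0;-0.0001 0.001 0 0 0 0;-0.0001 0.001 0 0 0 0;-0.0001 0.001 0 0 0 0';python3 -m handwheel '0 0.0005 0 0 0 0;-0.0001 0.001 0 0 0 0;-0.0001 0.001 0 0 0 0;-0.0001 0.001 0 0 0 0'; python3 -m handwheel '0 0.0005 0 0 0 0;-0.0001 0.001 0 0 0 0;-0.0001 0.001 0 0 0 0;-0.0001 0.001 0 0 0 0'
```

```text
time: 14.88
tool_pos: [0.4177, -0.1749, 0.0585]
tcp_rot: [-0.026, 1.0, -0.002, 0.002]
ft_force: [-0.7, -8.7, 6.6]
width: 0.0153
grasp_force: 59.2
time: 15.22
tool_pos: [0.4177, -0.1745, 0.0585]
tcp_rot: [-0.026, 1.0, -0.002, 0.002]
ft_force: [-0.4, -10.7, 6.0]
width: 0.0152
grasp_force: 59.1
time: 15.55
tool_pos: [0.4177, -0.1736, 0.0585]
tcp_rot: [-0.026, 1.0, -0.002, 0.002]
ft_force: [0.1, -10.6, 5.5]
width: 0.015
grasp_force: 59.1
```

```bash
python3 -m handwheel '0 0.0005 0 0 0 0;-0.0001 0.001 0 0 0 0;-0.0001 0.001 0 0 0 0;-0.0001 0.001 0 0 0 0';python3 -m handwheel '0 0.0005 0 0 0 0;-0.0001 0.001 0 0 0 0;-0.0001 0.001 0 0 0 0;-0.0001 0.001 0 0 0 0'; python3 fit.py .456 -.040 .12 .2
```

```text
time: 15.88
tool_pos: [0.4177, -0.1734, 0.0585]
tcp_rot: [-0.026, 1.0, -0.003, 0.002]
ft_force: [0.2, -13.1, 3.8]
width: 0.015
grasp_force: 58.9
time: 16.22
tool_pos: [0.4177, -0.1734, 0.0585]
tcp_rot: [-0.026, 1.0, -0.004, 0.002]
ft_force: [-0.2, -16.3, 3.2]
width: 0.0154
grasp_force: 58.7
low [ 0.4556 -0.0359] high [ 0.4556 -0.036 ] all [ 0.4556 -0.036 ] 925 agit frame [0.0012 0.0677]
```

```bash
python3 -m handwheel '0 0.0005 0 0 0 0;-0.0001 0.001 0 0 0 0;-0.0001 0.0015 0 0 0 0;-0.0001 0.0015 0 0 0 0;-0.0001 0.0015 0 0 0 0';python3 -m handwheel '0 -0.001 0 0 0 0;0 -0.002 0 0 0 0;0.0001 -0.003 0 0 0 0;0.0001 -0.003 0 0 0 0;0.0001 -0.003 0 0 0 0'
```

```text
time: 16.68
tool_pos: [0.4177, -0.1734, 0.0586]
tcp_rot: [-0.025, 1.0, -0.005, 0.003]
ft_force: [0.5, -20.1, 0.1]
width: 0.0152
grasp_force: 58.6
time: 17.1
tool_pos: [0.4177, -0.1733, 0.0585]
tcp_rot: [-0.026, 1.0, -0.003, 0.002]
ft_force: [0.6, -11.9, 5.0]
width: 0.0154
grasp_force: 59.5
```

```bash
python3 -m handwheel '0 -0.001 0 0 0 0;0 -0.002 0 0 0 0;0 -0.002 0 0 0 0'; python3 -m handwheel '0 0 0 0 0 0;0 0 0 0 0 0;0 0 0 0 0 0;0 0 0 0 0 0' 0.15; python3 -m handwheel '0 -0.001 0.02 0 0 0;0 -0.001 0.05 0 0 0;0 -0.001 0.08 0 0 0;0 -0.001 0.08 0 0 0;0 -0.001 0.08 0 0 0'; python3 fit.py .456 -.040 .12 .2
python3 - <<'E'
from h import *
f,d,c=snap("scene");P,u,v=cloud(c,d);O=np.array([.4581,-.1036]);yaw=.0553;R=np.array([[np.cos(yaw),-np.sin(yaw)],[np.sin(yaw),np.cos(yaw)]])
Q=np.c_[(P[:,:2]-O)@R,P[:,2]];g=Q[(abs(Q[:,0]+.045)<.025)&(abs(Q[:,1]+.066)<.02)&(Q[:,2]>.1)&(Q[:,2]<.118)];print("grip",len(g),np.percentile(g,[1,99],axis=0))
E
```

```text
time: 17.35
tool_pos: [0.4176, -0.1733, 0.0585]
tcp_rot: [-0.027, 1.0, -0.001, 0.002]
ft_force: [0.4, -4.1, 7.6]
width: 0.0157
grasp_force: 60.2
time: 17.68
tool_pos: [0.4158, -0.171, 0.0571]
tcp_rot: [-0.027, 1.0, 0.0, -0.0]
ft_force: [0.2, 0.5, -0.2]
width: 0.0362
grasp_force: 0.0
time: 18.1
tool_pos: [0.4172, -0.1724, 0.1385]
tcp_rot: [-0.027, 1.0, 0.0, 0.002]
ft_force: [0.0, -0.0, -0.3]
width: 0.0362
grasp_force: 0.0
low [ 0.4555 -0.0361] high [ 0.4556 -0.0361] all [ 0.4556 -0.0361] 914 agit frame [0.0012 0.0676]
grip 81 [[-0.06038749 -0.07610192  0.10138924]
 [-0.03405368 -0.06161633  0.11619339]]
```

Tank is home and the jaw is against it. Next is the small button, with the fingers shut.

```bash
python3 -m handwheel '0.03 0.001 0.01 0 0 0;0.06 0.002 0.01 0 0 0;0.085 0.002 0.01 0 0 0;0.094 0.002 0 0 0 0;0.094 0.002 0 0 0 0;0.094 0.002 -0.03 0 0 0;0.094 0.002 -0.06 0 0 0;0.094 0.002 -0.075 0 0 0;0.094 0.002 -0.075 0 0 0;0.094 0.002 -0.075 0 0 0' 1
python3 - <<'E'
from h import *
s=arm.get_state();t=s["tool_pos"];f,d,c=snap("scene");P,u,v=cloud(c,d)
q=P[(np.hypot(P[:,0]-t[0],P[:,1]-t[1])<.022)&(P[:,2]>.02)&(P[:,2]<.14)]
print(t,np.histogram(q[:,2],np.arange(.04,.145,.005)))
K=np.array(c["camera_matrix"]);
X=np.array([[t[0],t[1],t[2]+.023],[.511,-.170,.07]]);print(cv2.projectPoints(X,np.array(c["rvec"]),np.array(c["tvec"]),K,None)[0].reshape(-1,2))
cv2.imwrite("pics/s5.png",cv2.resize(f[150:290,270:450],None,fx=4,fy=4,interpolation=cv2.INTER_CUBIC)[:,:,::-1])
E
```

```text
time: 19.03
tool_pos: [0.5082, -0.1708, 0.0612]
tcp_rot: [-0.027, 1.0, 0.0, -0.002]
ft_force: [-0.3, -0.3, 0.4]
width: 0.0001
grasp_force: 0.0
[ 0.50821516 -0.17075695  0.06122153] (array([ 0, 21, 52, 29, 38, 11, 10,  0,  2,  8, 14, 12, 17, 18, 21, 14, 14,
       20, 28, 36]), array([0.04 , 0.045, 0.05 , 0.055, 0.06 , 0.065, 0.07 , 0.075, 0.08 ,
       0.085, 0.09 , 0.095, 0.1  , 0.105, 0.11 , 0.115, 0.12 , 0.125,
       0.13 , 0.135, 0.14 ]))
[[352.57510218 215.4135213 ]
 [352.58799601 218.91379937]]
```

View pics/s5.png

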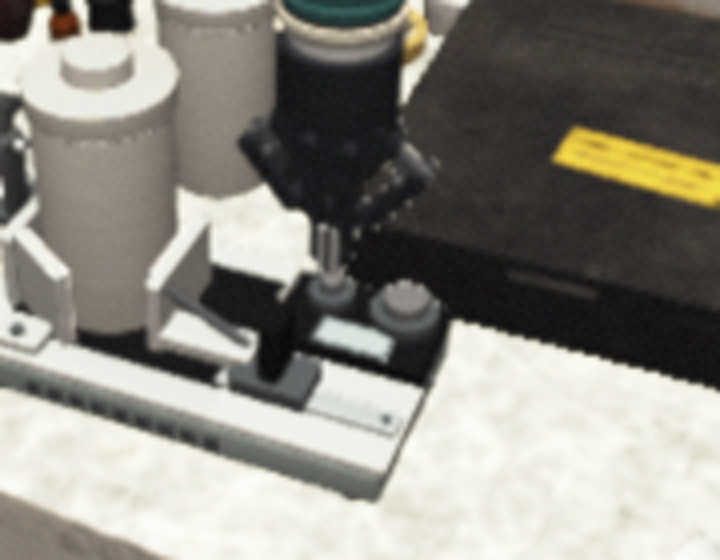

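The picture shows the closed fingers at (330,265) directly over the small button. I'll press it.

```bash
python3 -m handwheel '0.002 0 -0.008 0 0 0;0.002 0 -0.013 0 0 0;0.002 0 -0.016 0 0 0;0.002 0 -0.019 0 0 0;0.002 0 -0.021 0 0 0;0.002 0 -0.021 0 0 0;0.002 0 -0.021 0 0 0'
```

```text
time: 19.67
tool_pos: [0.5128, -0.1706, 0.0425]
tcp_rot: [-0.027, 1.0, 0.0, 0.001]
ft_force: [-2.6, 1.7, 11.2]
width: 0.0
grasp_force: 5.6
```

11 N at the bottom, so it's fully down. I'll release it and go to the large button.

```bash
python3 -m handwheel '0 0 0.015 0 0 0;0 0 0.035 0 0 0;0.002 -0.025 0.035 0 0 0;0.003 -0.05 0.035 0 0 0;0.003 -0.05 0.025 0 0 0;0.003 -0.05 0.025 0 0 0;0.003 -0.05 0.025 0 0 0'; python3 -m handwheel '0 0 -0.012 0 0 0;0 0 -0.018 0 0 0;0 0 -0.021 0 0 0;0 0 -0.023 0 0 0;0 0 -0.025 0 0 0;0 0 -0.025 0 0 0;0 0 -0.025 0 0 0'
```

```text
time: 20.25
tool_pos: [0.5142, -0.2199, 0.0655]
tcp_rot: [-0.027, 1.0, 0.001, -0.001]
ft_force: [0.2, -1.0, 0.1]
width: -0.0003
grasp_force: 0.0
time: 20.83
tool_pos: [0.5151, -0.2194, 0.0425]
tcp_rot: [-0.027, 1.0, 0.001, -0.0]
ft_force: [-4.4, 3.9, 15.4]
width: -0.0003
grasp_force: 7.4
```

```bash
python3 -m handwheel '0 0 0.02 0 0 0;0 0 0.05 0 0 0;0 -0.02 0.09 0 0 0;0 -0.04 0.13 0 0 0;0 -0.04 0.16 0 0 0;0 -0.04 0.16 0 0 0;0 -0.04 0.16 0 0 0;0 -0.04 0.16 0 0 0'; python3 fit.py .456 -.037 .12 .2; python3 fit.py .676 -.002 .03 .14; python3 fit.py .622 .259 .03 .14
python3 - <<'E'
from h import *
f,d,c=snap("scene");P,u,v=cloud(c,d)
for x,y,r in((.511,-.170,.007),(.514,-.2205,.013)):
    q=P[(np.hypot(P[:,0]-x,P[:,1]-y)<r)&(P[:,2]>.055)&(P[:,2]<.09)]; print(len(q),np.median(q[:,2]))
cv2.imwrite("pics/s6.png",f[:,:,::-1])
E
```

```text
time: 21.5
tool_pos: [0.5147, -0.2598, 0.2006]
tcp_rot: [-0.027, 1.0, 0.001, -0.0]
ft_force: [-0.2, 0.9, -1.1]
width: 0.0001
grasp_force: 0.0
low [ 0.4556 -0.036 ] high [ 0.4556 -0.036 ] all [ 0.4556 -0.036 ] 927 agit frame [0.0012 0.0676]
low [ 0.6763 -0.0018] high [ 0.6761 -0.0017] all [ 0.6762 -0.0018] 766 agit frame [0.2234 0.0896]
low [0.6221 0.2586] high [0.6222 0.2587] all [0.6222 0.2587] 837 agit frame [0.1838 0.3527]
24 0.06829770023879608
61 0.07030650349957164
```

View pics/s6.png

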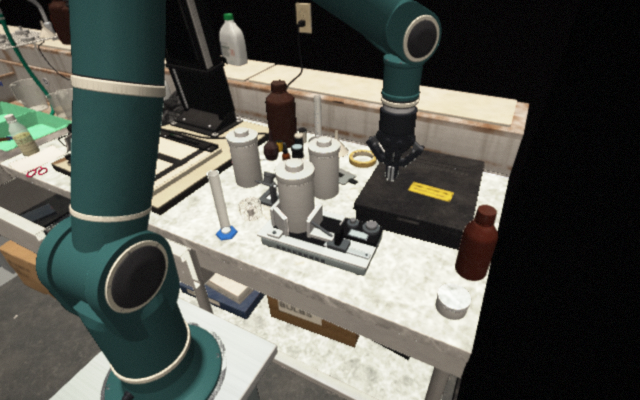

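The tank is home at (295,195) with the jaw against it. Both buttons are up again, the other two tanks (243,158 and 323,168) and the bystanders haven't moved, and the arm is clear.

```bash
python3 -c "
from plant import arm
print(arm.job_done())"
```

```text
the job is handed in; nothing more can be done
None
```

I handed the job in at about 22 s: the tank I lifted weighed about 8.1 N (0.83 kg, in the loaded range), so I didn't lift the other two; it is home in the V with the jaw against it, both buttons were pressed in order and are up again, and I saw nothing else moved, but no verdict came back.

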